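# Offer up the lamp arm to its mount

### The job

The latch of the lamp-arm mount sticks: free it by pushing the mount's spring plunger fully down to its stop and letting it spring back up. Then grip the lamp arm at its balance point, lift it keeping it level, and hold it level over the mount, its eye centred above the post and its lamp head above the round rest, with its underside about 40 mm above the post's tip and the arm touching nothing but the gripper. Finish while still holding it there, so that I can check the fit; leave everything else on the bench where it stands.

Things in the scene. Friction and masses are not known exactly. Their poses are not given: they have to be found in the camera images.
- lamp_arm: Loose lamp arm, 0.35 to 0.65 kg, 213 mm long, 36 mm tall, lying flat: heavy lamp head at +x, ring-shaped eye at -x, between them a straight white bar 14 mm wide, 10 to 26 mm above the underside. Origin: in the underside's plane, straight below the balance point (fixed, on the bar, 21.5 mm from the lamp head's side). x along the bar to the lamp head, z up.
- eye (a point): Centre of the eye (white upright ring, 34 mm outside, 16 mm bore, 36 mm tall) at the arm's underside, 122.5 mm to -x of the balance point.
- lamp_head (a point): Axis of the lamp head (black cylinder 52 mm across, 36 mm tall) at the arm's underside, 47.5 mm to +x of the balance point.
- mount: Fixed mount: a grey base plate 270 x 80 x 12 mm flat on the bench with, in one line along its x axis, a steel post at x = -85 mm, the plunger at x = -10 mm and a round rest at x = +85 mm. Origin: centre of the plate's underside, x along the plate towards the rest, z up.
- post_tip (a point): Tip of the mount's post, 70 mm above the bench. The post is a 12 mm pin above a collar 32 mm across whose top is 40 mm above the bench.
- rest (a point): Centre of the round rest's mouth, 40 mm above the bench: an open steel cup 60 mm across outside.
- plunger_top (a point): Centre of the top of the plunger's black mushroom head (28 mm across); at rest 37 mm above the bench. Moves with the plunger.
- plunger (a joint): Plunger travel in m: 0 is up, 0.009 is fully down on its stop. A spring pushes it up: about 3 N to start it, 7 N fully down. It comes back up when let go.
- objective_a: Bystander, loose: upright black microscope objective, 35 mm across, 51 mm tall. Origin: centre of its underside.
- objective_b: Bystander, loose: upright brass objective, 30 mm across, 44 mm tall. Origin: centre of its underside.
- eyepiece: Bystander, loose: upright black eyepiece, 36 mm across, 48 mm tall. Origin: centre of its underside.
- oil_bottle: Bystander, loose: small amber capped bottle, 36 mm across, 65 mm tall. Origin: centre of its underside.
- slide_box: Bystander, loose: grey slide box, 85 x 35 x 30 mm. Origin: centre of its underside.
- dish: Bystander, loose: shallow glass dish, 60 mm across, 16 mm tall. Origin: centre of its underside.
- driver: Bystander, loose: screwdriver lying flat, 160 mm long. Origin: near the middle of its length, at its underside.
Not all that is in view belongs to the job. There is more than one size of the lamp_arm; the job needs the smaller.

How it is judged (in metres and radians):
On the way, in this order (a step that is already met when the one before it is completed fails the run):
1. The plunger is pushed down to its stop while the lamp arm still lies on the bench (value of joint plunger above 0.0078 m and height (world z) of lamp_arm below 0.01 m), for 0.1 s.
2. The plunger is let go and has sprung back up, the lamp arm still on the bench (value of joint plunger below 0.002 m and height (world z) of lamp_arm below 0.01 m), for 0.1 s.
3. The lamp arm is gripped at its balance point and lifted level off the bench (x of the grasp point in the frame of lamp_arm between -0.018 and 0.018 m and contact force between lamp_arm and the fingers above 2 N and angle between lamp_arm's own z axis and vertical below 0.09 rad and height (world z) of lamp_arm above 0.03 m), for 0.2 s.
At the end, for the whole second after the job is handed in: Lamp arm held still by the fingers within 18 mm of its balance point, level within 5 degrees, eye within 15 mm of the post and lamp head within 15 mm of the rest seen from above, underside 20 to 60 mm above the post tip, touching neither mount nor bystanders; plunger up (x of the grasp point in the frame of lamp_arm between -0.018 and 0.018 m and contact force between lamp_arm and the fingers above 2 N and angle between lamp_arm's own z axis and vertical below 0.09 rad and horizontal distance between eye and post_tip below 0.015 m and horizontal distance between lamp_head and rest below 0.015 m and z of eye in the frame of post_tip between 0.02 and 0.06 m and height (world z) of lamp_arm between 0.088 and 0.135 m and contact force between lamp_arm and mount below 0.2 N and contact force between lamp_arm and objective_a below 0.2 N and contact force between lamp_arm and objective_b below 0.2 N and contact force between lamp_arm and eyepiece below 0.2 N and contact force between lamp_arm and oil_bottle below 0.2 N and contact force between lamp_arm and slide_box below 0.2 N and contact force between lamp_arm and dish below 0.2 N and contact force between lamp_arm and driver below 0.2 N and linear speed of lamp_arm below 0.02 m/s and angular speed of lamp_arm below 0.15 rad/s and value of joint plunger below 0.002 m); the arm keeps its last pose, push and grip.
It fails at once if The lamp arm is tipped by more than 20 degrees (angle between lamp_arm's own z axis and vertical above 0.35 rad).
It fails at once if The lamp arm is knocked against the mount (contact force between lamp_arm and mount above 8 N).
It fails at once if Something else on the bench is moved more than 30 mm (distance of any of objective_a, objective_b, eyepiece, oil_bottle, slide_box, dish, driver from where it was at the start of the episode above 0.03 m).
It also fails if it takes over 54 s, if anything falls off the work surface, if the arm or the gripper's body presses on something with over 40 N, if the wrist force passes 120 N, or if a joint passes its speed limit or range.

### The arm

A 6-joint arm with a two-finger parallel gripper is mounted at the origin on the work surface. World frame = base frame: x ahead of the robot, y to its left, z up, the work surface at z = 0. Lengths are in mm, angles in degrees, forces in N, time in s.
With the tool pointing down it reaches from about 350 to 850 mm from the base axis. Payload 8.1 kg.
Tool frame: the origin (TCP) lies at the very end of the fingers, on their centre line; the grasp point (between the pads) lies 19 mm behind it; z points along the fingers, y is the line along which they close (so a half turn about z gives the same grasp; the last joint's range is limited). The gripper opens to 85 mm and grips with 20 to 120 N. Pads are 22 mm wide; open, the fingers measure 114 mm over their backs; the gripper's body (76 mm by 85 mm) begins 54 mm behind the grasp point. The pads swing forward as they close: fully open they stand 13 mm farther back than shut.
Start: joints at [-72.846, 7.471, 85.268, -0, 87.261, -4.893], TCP at [225.244, -556.121, 231.292] pointing down, gripper open.
Joint ranges: [-169.43, 169.43], [-51.17, 129.36], [1.28, 143.12], [-76.62, 256.62], [0, 156.53], [-152.29, 152.29]. Speed limits (degrees/s): [136.94, 136.94, 159.86, 180, 180, 180].

### API

Orientations are given as [roll, pitch, yaw] about the fixed x, y, z axes, in that order (R = Rz(yaw) Ry(pitch) Rx(roll)).
In Python, from bench import * gives the robot as it stands.
- The arm moves only by the tool play_rows, never from a script. Its argument "increments" is a list of rows, each a list of 3 entries, a list of its own where there are three numbers: the gripper's target within -1 to 1 (fully open at 1, half-way at 0, shut at -1), then the shift along the tool's x, y, z in mm, then the turn about the tool's z in rad. A call has 1 to 12 rows; each row shifts and turns the commanded pose from where the row before left it, along the tool's axes as they then stand; what a row does not reach is not made up. A row lasts 1/12 s, in which the tool goes at most 41.7 mm and 7.16 degrees, less where a joint would pass 70% of its speed; a pose out of reach is approached as far as the arm can. A call is refused whole if a number of a shift passes 41.7 or a number of a turn 0.125, either way. A call with a gripper value outside its range is refused whole. The fingers move at their own pace and stop on an object; "force" is the grip in N (left out, the last holds). Time passes only in rows, so rows that do not move let the fingers close. It gives the time, the measured TCP pose, the force, the opening and the grip force at its end, in the units of the state.
- sense(): the state, without advancing time (a new reading comes with each control period).
- snapshot(name): name is "side" or "top" or "wrist"; returns a dict with "color" (400x640x3 uint8, red, green, blue), "intrinsics" (3x3 intrinsics, pixels), "world_from_camera" (4x4, takes a point from camera to world coordinates). Camera axes: x right, y down, z forward; pixel columns grow to the right and rows downward; lengths in mm; the calibration is good to about 2 mm. A picture is of the moment at which its call begins. There is no depth.
- hand_in(): hands the job in; it is judged then, once.
Trained networks look in a picture, given as the dict that the camera call returned (one of the last four; its "shot" number tells which), for a name from the list of things; names that differ only in an ending like _2 or _b are one class to them, and where a whole thing is asked for, a point or a joint stands for the part that bears it (a point fixed in the world has none). Each returns a list of dicts, best first, with "p" (0 to 1); they miss things now and then, are a little off and sometimes report something else, mostly with a low value. They report only what shows in the picture. A call takes as long as a camera call. They do not tell look-alikes from the thing itself.
- find_in(query, picture): "xyz" ([x, y, z] in mm, in the coordinates of the camera as it stood for that picture, good to about 4 mm: the middle of the surface that is visible of it).
- regions_of(query, picture): "mask" (400x640 bool, what is visible of it).
- pinpoint(query, picture): "xyz" ([x, y, z] in mm, in the coordinates of the camera as it stood for that picture, good to about 4 mm: a listed point, or the origin of a listed thing).
The state is a dict: "time": time; "joint_pos": joint angles; "qd": joint speeds; "joint_efforts": joint torques, N m; "tool_pos": TCP position; "tcp_rot": TCP orientation; "ft_force": force on the tool from outside, world axes, zero at the start; "wrist_torque": the same for the moment, N m; "finger_gap": finger opening in mm; "grip_force": force on a finger pad.
Only numpy, scipy, OpenCV 4.12 (cv2) and the standard library are available. Lean on these libraries where they do the work, as an engineer would, in place of code of your own. Each camera call takes 0.05 s, during which the arm holds its last target. There are 200 camera calls.

## Working session

There is one attempt and no reset: what is moved stays moved. The work goes in short steps, Python scripts to look and compute and a tool call to move; the robot and the scene stay as the last step left them, time stands still between calls to the robot, and variables do not carry over. Pictures are saved under pics/ and viewed, at most 10 in all, crops included, and the job is handed in when it is done.

Besides the shell and the picture viewer there is one more tool, called after "Emit:" as name(argument=value, ...), one argument or row to a line, values as JSON. play_rows: Moves the arm, as the interface text tells. Its arguments: {"type":"object","properties":{"increments":{"type":"array","items":{"type":"array"}},"force":{"type":"number"}},"required":["increments"]}

```bash
mkdir -p pics
cat > h.py <<'E'
from bench import *
import numpy as np, cv2
def W(s,p): return (s["world_from_camera"]@np.r_[p,1])[:3]
def plane(s,uv,z):
    T=s["world_from_camera"];d=T[:3,:3]@np.linalg.inv(s["intrinsics"])@np.r_[uv,1];o=T[:3,3]
    return o+d*(z-o[2])/d[2]
def proj(s,p):
    q=np.linalg.inv(s["world_from_camera"])@np.r_[p,1];q=s["intrinsics"]@q[:3];return q[:2]/q[2]
def save(s,n): cv2.imwrite(f"pics/{n}.png",s["color"][:,:,::-1])
E
python3 - <<'E'
from h import *
for c in ["top","side"]:
    s=snapshot(c);save(s,c+"1")
    print(c,s["world_from_camera"][:3,3].round())
    for q in ["lamp_arm","eye","lamp_head","mount","post_tip","rest","plunger_top"]:
        for r in pinpoint(q,s)[:3]:
            w=W(s,r["xyz"]);print(q,round(r["p"],2),w.round(1),proj(s,w).round())
print(sense())
E
```

```text
top [ 378.  114. 1625.]
lamp_arm 0.89 [5.277e+02 6.321e+02 5.000e-01] [178. 205.]
eye 0.92 [ 4.107e+02  5.110e+02 -4.000e-01] [211. 236.]
eye 0.65 [577.8  58.7   1.5] [333. 187.]
eye 0.48 [718.4 252.   -2.2] [280. 151.]
lamp_head 0.89 [ 5.272e+02  2.254e+02 -4.000e-01] [288. 202.]
lamp_head 0.79 [570.  677.    1.4] [166. 194.]
lamp_head 0.37 [ 558.2 -172.8   35.2] [397. 190.]
mount 0.92 [ 569.2 -176.6   -1.5] [397. 188.]
mount 0.55 [ 5.289e+02  2.237e+02 -2.000e-01] [288. 201.]
post_tip 0.76 [ 490.1 -140.3   69.5] [391. 208.]
rest 0.77 [ 647.9 -214.4   36.3] [408. 165.]
rest 0.73 [ 6.299e+02 -4.213e+02  5.000e-01] [462. 170.]
plunger_top 0.53 [ 559.9 -175.2   34.9] [398. 189.]
plunger_top 0.28 [374.6  39.1  -0.8] [340. 242.]
side [ -75.  948. 1150.]
lamp_arm 0.97 [543.  182.5  -3.4] [302. 235.]
lamp_arm 0.95 [531.4 630.3   2.8] [194. 345.]
eye 0.75 [416.5 513.1  -1.8] [261. 337.]
eye 0.57 [582.5  61.    1.9] [316. 204.]
lamp_head 0.67 [530.  220.3   0.9] [298. 244.]
lamp_head 0.59 [571.  677.6   6.3] [169. 350.]
mount 0.73 [ 5.680e+02 -1.767e+02  3.000e-01] [361. 167.]
post_tip 0.64 [ 494.5 -140.3   68. ] [376. 166.]
rest 0.66 [ 645.2 -213.4   42.5] [349. 143.]
plunger_top 0.55 [ 556.6 -167.    35.2] [363. 162.]
{'time': 0.8, 'joint_pos': array([-7.28469928e+01,  7.47128046e+00,  8.52682477e+01, -1.82454512e-04,
        8.72618083e+01, -4.89269004e+00]), 'qd': array([ 0.0301772 ,  0.08559477, -0.03418727, -0.01281735,  0.03806533,
       -0.03105193]), 'joint_efforts': array([ 5.55373608e-04, -5.69247580e+01, -5.00842094e+01, -3.84952573e-04,
        6.67722434e-04, -4.72855163e-05]), 'tool_pos': array([ 225.22992014, -556.11863445,  231.2867335 ]), 'tcp_rot': array([-1.79998653e+02,  6.76030862e-05,  2.20457059e+01]), 'ft_force': array([-0.31186913, -0.38488532, -0.08154448]), 'wrist_torque': array([ 0.08294984, -0.02351617,  0.00067206]), 'grip_force': 0.0, 'finger_gap': 85.47591816335894}
```

View pics/top1.png

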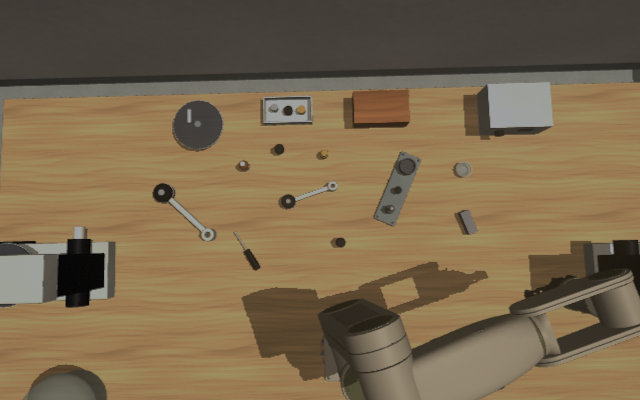

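View pics/side1.png

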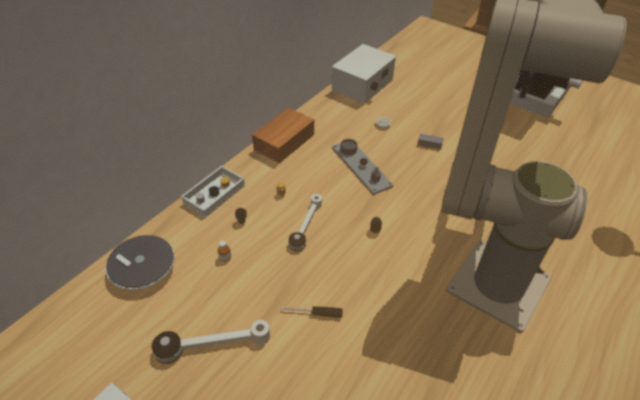

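Smaller arm: head at about (529,223), eye at (580,60), 171 mm apart as expected. Mount: post (492,-140), rest (647,-214), 172 mm apart, which also fits. Top view pixels: small arm (288,202)-(333,187), mount (391,208)-(408,165). I'll move above the plunger with the gripper shut.

Emit:
play_rows(
  increments=[
    [-1,[20,-10,0],0],
    [-1,[35,-17.5,0],0],
    [-1,[35,-17.5,0],0],
    [-1,[35,-17.5,0],0],
    [-1,[35,-17.5,0],0],
    [-1,[35,-17.5,0],0],
    [-1,[35,-17.5,0],0],
    [-1,[35,-17.5,0],0],
    [-1,[35,-17.5,0],0],
    [-1,[35,-17.5,0],0],
    [-1,[35,-17.5,0],0],
    [-1,[30,-15,0],0],
  ],
)

```text
time: 1.8
tool_pos: [522.3, -218.4, 231.5]
tcp_rot: [180.0, -0.0, 22.1]
ft_force: [-0.8, -0.3, 0.5]
finger_gap: 0.1
grip_force: 0.0
```

Emit:
play_rows(
  increments=[
    [-1,[0,0,0],0],
    [-1,[0,0,0],0],
    [-1,[0,0,0],0],
    [-1,[0,0,0],0],
  ],
)

```text
time: 2.13
tool_pos: [520.3, -221.4, 231.3]
tcp_rot: [180.0, 0.0, 22.0]
ft_force: [-0.3, 1.0, -0.1]
finger_gap: 0.1
grip_force: 0.0
```

```bash
cat > look.py <<'E'
from h import *
import sys
def look(qs,name=None,c="wrist"):
    s=snapshot(c)
    if name: save(s,name)
    for q in qs:
        for r in pinpoint(q,s)[:2]:
            w=W(s,r["xyz"]);print(q,round(r["p"],2),w.round(1),proj(s,w).round())
    st=sense();print(st["time"],st["tool_pos"].round(1),st["tcp_rot"].round(2),st["finger_gap"],st["ft_force"].round(1))
    return s
if __name__=="__main__": look(sys.argv[2:],sys.argv[1])
E
python3 look.py w1 mount post_tip rest plunger_top
```

```text
mount 0.81 [ 5.706e+02 -1.741e+02 -1.000e-01] [297. 102.]
post_tip 0.71 [ 494.6 -141.7   67.9] [227. 174.]
rest 0.63 [ 644.7 -212.3   38.7] [367.  39.]
rest 0.47 [ 493.3 -139.    66.3] [224. 174.]
plunger_top 0.83 [ 559.9 -167.3   34.6] [284. 112.]
2.3833 [ 520.5 -221.4  231.4] [179.99  -0.    21.96] -0.05313429550416171 [-0.8  0.1 -0.6]
```

View pics/w1.png

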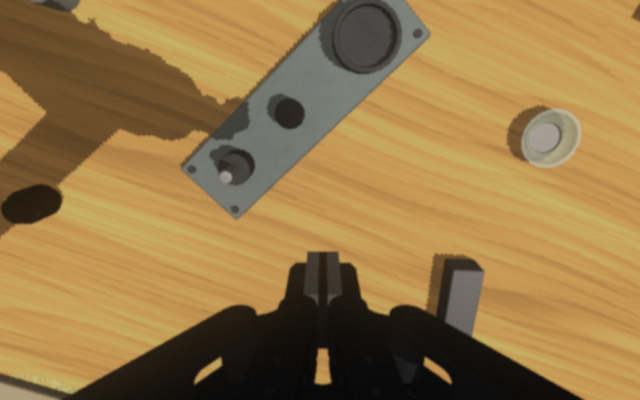

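Wrist view shows the mount: post tip at (226,177), plunger head (289,112), rest mouth centre (366,36). I'll project these onto their known heights.

Run:
```python
from h import *
s=snapshot("wrist")
for uv,z in [((226,177),70),((289,112),37),((366,36),40)]: print(plane(s,uv,z).round(1))
st=sense();y=np.deg2rad(st["tcp_rot"][2]);d=np.array([562,-172])-st["tool_pos"][:2]
print(d@[np.cos(y),np.sin(y)],d@[np.sin(y),-np.cos(y)])
```

```text
[ 492.8 -141.8   70. ]
[ 562.1 -171.7   37. ]
[ 646.3 -210.9   40. ]
56.87465211408445 -30.159356200932105
```

Emit:
play_rows(
  increments=[
    [-1,[19,-10,0],0],
    [-1,[19,-10,0],0],
    [-1,[19,-10,0],0],
    [-1,[0,0,20],0],
    [-1,[0,0,35],0],
    [-1,[0,0,35],0],
    [-1,[0,0,35],0],
    [-1,[0,0,30],0],
    [-1,[0,0,20],0],
    [-1,[0,0,10],0],
    [-1,[0,0,0],0],
    [-1,[0,0,0],0],
  ],
)

```text
time: 3.43
tool_pos: [562.7, -171.7, 46.8]
tcp_rot: [180.0, -0.0, 22.0]
ft_force: [0.6, 0.2, 0.6]
finger_gap: -0.1
grip_force: 0.0
```

Emit:
play_rows(
  increments=[
    [-1,[0,0,4],0],
    [-1,[0,0,4],0],
    [-1,[0,0,3],0],
    [-1,[0,0,3],0],
    [-1,[0,0,2],0],
    [-1,[0,0,1],0],
    [-1,[0,0,0],0],
    [-1,[0,0,0],0],
  ],
)

```text
time: 4.1
tool_pos: [563.6, -171.9, 30.4]
tcp_rot: [179.9, -0.1, 22.1]
ft_force: [0.8, -0.3, 5.9]
finger_gap: 0.1
grip_force: 2.9
```

Emit:
play_rows(
  increments=[
    [-1,[0,0,1.5],0],
    [-1,[0,0,1],0],
    [-1,[0,0,1],0],
    [-1,[0,0,0],0],
    [-1,[0,0,0],0],
    [-1,[0,0,0],0],
  ],
)

```text
time: 4.6
tool_pos: [563.8, -171.9, 28.0]
tcp_rot: [179.9, -0.1, 22.1]
ft_force: [-1.7, 0.4, 14.7]
finger_gap: -0.2
grip_force: 7.2
```

Emit:
play_rows(
  increments=[
    [-1,[0,0,0],0],
    [-1,[0,0,-5],0],
    [-1,[0,0,-10],0],
    [-1,[0,0,-10],0],
    [-1,[0,0,-20],0],
    [-1,[0,0,-35],0],
    [-1,[0,0,-35],0],
    [-1,[0,0,-35],0],
    [-1,[0,0,-30],0],
    [-1,[0,0,-20],0],
    [-1,[0,0,0],0],
  ],
)

```text
time: 5.52
tool_pos: [564.7, -172.2, 232.6]
tcp_rot: [179.7, -0.4, 22.1]
ft_force: [0.3, -0.1, 0.6]
finger_gap: 0.2
grip_force: 0.0
```

Emit:
play_rows(
  increments=[
    [1,[0,0,0],-0.124],
    [1,[0,0,0],-0.124],
    [1,[0,0,0],-0.124],
    [1,[0,0,0],-0.124],
    [1,[0,0,0],-0.124],
    [1,[0,0,0],-0.124],
    [1,[0,0,0],-0.124],
    [1,[0,0,0],-0.124],
    [1,[0,0,0],-0.124],
    [1,[0,0,0],-0.124],
    [1,[0,0,0],-0.124],
    [1,[0,0,0],-0.124],
  ],
)

```text
time: 6.52
tool_pos: [561.7, -171.1, 225.0]
tcp_rot: [-179.9, -0.1, 107.7]
ft_force: [-0.7, -0.3, -0.8]
finger_gap: 85.3
grip_force: 0.0
```

Run:
```python
from h import *
s=snapshot("side")
for r in pinpoint("plunger_top",s)[:2]: print(W(s,r["xyz"]).round(1),r["p"])
st=sense();y=np.deg2rad(st["tcp_rot"][2]);d=np.array([543.4,177])-st["tool_pos"][:2]
print(st["tool_pos"],st["tcp_rot"],d@[np.cos(y),np.sin(y)],d@[np.sin(y),-np.cos(y)])
```

```text
[ 557.  -166.2   33.8] 0.4
[ 561.83030621 -171.09828972  225.04063302] [-1.79920625e+02 -6.85028378e-02  1.07447889e+02] 337.6084163555663 86.79085607395137
```

Emit:
play_rows(
  increments=[
    [1,[20,6,0],0],
    [1,[30,10,0],0],
    [1,[30,11,0],0],
    [1,[30,11,0],0],
    [1,[30,11,0],0],
    [1,[30,11,0],0],
    [1,[30,11,0],0],
    [1,[30,10,0],0],
    [1,[20,6,0],0],
    [1,[0,0,0],0],
    [1,[0,0,0],0],
    [1,[0,0,0],0],
  ],
)

```text
time: 7.62
tool_pos: [570.9, 92.7, 225.4]
tcp_rot: [-179.9, 0.0, 107.2]
ft_force: [0.3, -0.2, -0.2]
finger_gap: 85.1
grip_force: 0.0
```

```bash
python3 look.py w2 lamp_arm eye lamp_head
```

```text
eye 0.93 [582.3  64.7  -0.9] [324. 193.]
lamp_head 0.56 [531.1 223.8   2.4] [322.  20.]
7.8167 [571.2  92.  225.7] [-1.7999e+02  1.0000e-02  1.0717e+02] 85.25887107917714 [ 0.1  0.3 -0.5]
```

View pics/w2.png

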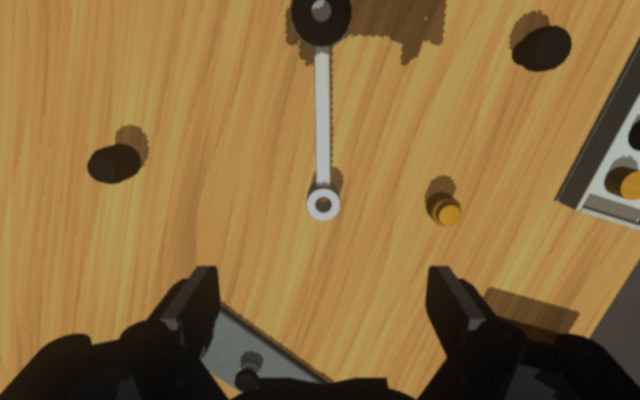

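Wrist view: small arm straight ahead, eye top centre at (323,204), head top (321,11); finger path clear of bystanders.

Run:
```python
from h import *
s=snapshot("wrist")
e=plane(s,(323.5,204),36);h=plane(s,(321,11),36)
u=(h-e)[:2];print(e,h,np.linalg.norm(u));u/=np.linalg.norm(u)
m=(e+h)[:2]/2; b=m+u*37.5
b2=plane(s,(322.7,120),26);print(b2)
st=sense();yd=st["tcp_rot"][2];y=np.deg2rad(yd);d=b-st["tool_pos"][:2]
print(b,np.degrees(np.arctan2(u[1],u[0])),yd,d@[np.cos(y),np.sin(y)],d@[np.sin(y),-np.cos(y)],(b2[:2]-st["tool_pos"][:2])@[np.sin(y),-np.cos(y)],st["tool_pos"])
```

```text
[582.43880049  62.98412881  36.        ] [530.23954152 224.23037457  36.        ] 169.48485008778823
[558.16455171 138.77211943  26.        ]
[544.78963008 179.28438869] 107.93800520290178 107.18010909490879 91.07557055392348 0.453077315550037 1.2648547320908547 [571.25834244  92.13869404 225.76955014]
```

Emit:
play_rows(
  increments=[
    [1,[30,0.5,0],-0.013],
    [1,[30,0.5,0],0],
    [1,[30,0,10],0],
    [1,[0,0,30],0],
    [1,[0,0,35],0],
    [1,[0,0,35],0],
    [1,[0,0,35],0],
    [1,[0,0,30],0],
    [1,[0,0,20],0],
    [1,[0,0,10],0],
    [1,[0,0,0],0],
    [1,[0,0,0],0],
  ],
)

```text
time: 8.87
tool_pos: [545.0, 178.9, 21.3]
tcp_rot: [180.0, 0.0, 108.0]
ft_force: [0.5, 0.1, -0.1]
finger_gap: 85.4
grip_force: 0.0
```

Emit:
play_rows(
  increments=[
    [1,[0,0,8],0],
    [1,[0,0,5],0],
    [1,[0,0,3],0],
    [1,[0,0,0],0],
    [1,[0,0,0],0],
  ],
)

```text
time: 9.28
tool_pos: [544.7, 179.2, 4.9]
tcp_rot: [180.0, -0.0, 108.0]
ft_force: [0.3, 0.2, 0.4]
finger_gap: 85.5
grip_force: 0.0
```

Emit:
play_rows(
  increments=[
    [-1,[0,0,0],0],
    [-1,[0,0,0],0],
    [-1,[0,0,0],0],
    [-1,[0,0,0],0],
    [-1,[0,0,0],0],
    [-1,[0,0,0],0],
    [-1,[0,0,0],0],
    [-1,[0,0,0],0],
    [-1,[0,0,0],0],
    [-1,[0,0,0],0],
  ],
  force=60,
)

```text
time: 10.12
tool_pos: [544.8, 179.2, 5.0]
tcp_rot: [180.0, 0.0, 108.0]
ft_force: [-0.8, -1.3, 3.5]
finger_gap: 12.7
grip_force: 60.5
```

Emit:
play_rows(
  increments=[
    [-1,[0,0,-3],0],
    [-1,[0,0,-6],0],
    [-1,[0,0,-8],0],
    [-1,[0,0,-10],0],
    [-1,[0,0,-10],0],
    [-1,[0,0,-6],0],
    [-1,[0,0,-3],0],
    [-1,[0,0,0],0],
    [-1,[0,0,0],0],
    [-1,[0,0,0],0],
    [-1,[0,0,0],0],
  ],
)

```text
time: 11.03
tool_pos: [544.0, 179.0, 50.1]
tcp_rot: [-179.9, -0.0, 108.0]
ft_force: [0.4, -0.0, -6.7]
finger_gap: 12.5
grip_force: 59.2
```

Run:
```python
from look import *
look(["eye","lamp_head"],"w3");s=look(["eye","lamp_head","lamp_arm"],None,"side");print(sense()["wrist_torque"],sense()["grip_force"])
a,b=proj(s,(545,179,50)).astype(int);c=s["color"][b-70:b+70,a-90:a+90,::-1]
cv2.imwrite("pics/s3.png",cv2.resize(c,None,fx=4,fy=4,interpolation=2))
```

```text
11.1833 [544.3 179.1  50.3] [-179.95   -0.    108.05] 13.125946594805326 [-0.5  0.8 -6.3]
eye 0.69 [4.167e+02 5.152e+02 3.000e-01] [260. 337.]
eye 0.6 [582.6  60.9  46.1] [316. 194.]
lamp_head 0.76 [569.1 678.5   5.2] [169. 351.]
lamp_head 0.67 [533.2 220.3  44.3] [297. 234.]
lamp_arm 0.84 [546.7 184.9  43.3] [300. 224.]
lamp_arm 0.78 [529.7 629.8  -3.2] [195. 347.]
11.3833 [544.6 179.1  50.6] [-179.99   -0.    108.05] 13.051328560864505 [ 0.7 -0.7 -6.2]
[-0.01728247  0.01035048  0.00341307] 59.23077642917633
```

View pics/s3.png

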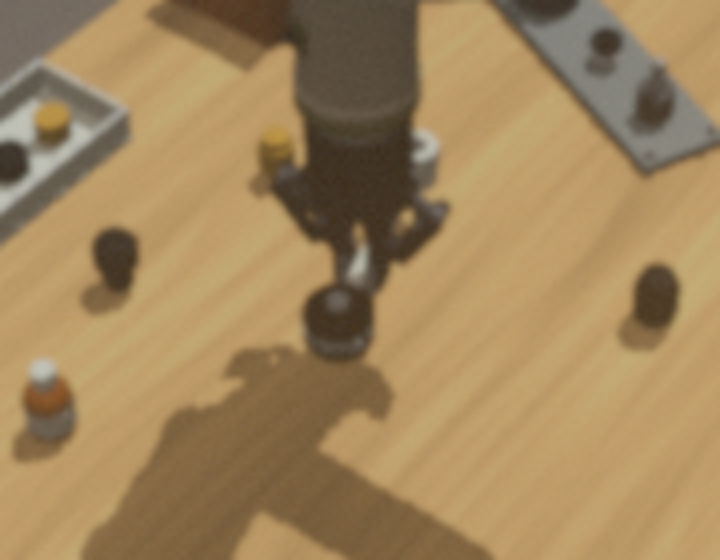

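View pics/w3.png

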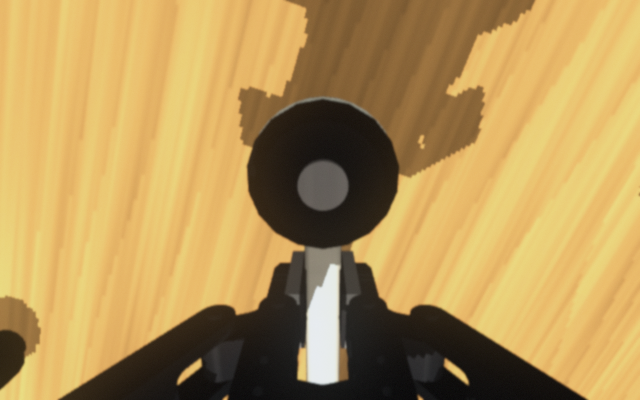

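Arm held level (wrist torque near 0, weight ≈6.4 N, underside ≈45 mm up); eye visible at left of the mount clear of bench. Raise and carry over.

Emit:
play_rows(
  increments=[
    [-1,[0,0,-6],0],
    [-1,[0,0,-12],0],
    [-1,[0,0,-16],0],
    [-1,[0,0,-16],0],
    [-1,[0,0,-12],0],
    [-1,[0,0,-8],0],
    [-1,[0,0,0],0],
  ],
)

```text
time: 11.97
tool_pos: [546.4, 179.6, 124.0]
tcp_rot: [179.7, 0.0, 108.0]
ft_force: [0.0, -0.5, -6.0]
finger_gap: 12.7
grip_force: 59.3
```

Emit:
play_rows(
  increments=[
    [-1,[-8,-1,0],0],
    [-1,[-16,-3,0],0],
    [-1,[-24,-4,0],0],
    [-1,[-24,-4,0],0],
    [-1,[-24,-4,0],0],
    [-1,[-24,-4,0],0],
    [-1,[-24,-4,0],0],
    [-1,[-24,-4,0],0],
    [-1,[-24,-4,0],0],
    [-1,[-24,-4,0],0],
    [-1,[-24,-4,0],0],
    [-1,[-24,-4,0],0],
  ],
)

```text
time: 12.97
tool_pos: [583.4, -87.1, 119.1]
tcp_rot: [-179.9, -0.1, 108.0]
ft_force: [-0.2, 0.2, -6.7]
finger_gap: 12.6
grip_force: 59.2
```

Emit:
play_rows(
  increments=[
    [-1,[-24,-4,0],0],
    [-1,[-24,-4,0],0],
    [-1,[-24,-4,0],0],
    [-1,[-20,-1,0],0],
    [-1,[-10,-1,0],0],
    [-1,[-5,0,0],0],
    [-1,[0,0,0],0],
    [-1,[0,0,0],0.03],
    [-1,[0,0,0],0.06],
    [-1,[0,0,0],0.09],
    [-1,[0,0,0],0.09],
    [-1,[0,0,0],0.09],
  ],
)

```text
time: 13.97
tool_pos: [604.0, -189.8, 120.2]
tcp_rot: [-179.9, -0.1, 87.2]
ft_force: [0.8, 0.5, -6.8]
finger_gap: 12.5
grip_force: 59.1
```

Emit:
play_rows(
  increments=[
    [-1,[0,0,0],0.09],
    [-1,[0,0,0],0.09],
    [-1,[0,0,0],0.09],
    [-1,[0,0,0],0.09],
    [-1,[0,0,0],0.09],
    [-1,[0,0,0],0.09],
    [-1,[0,0,0],0.09],
    [-1,[0,0,0],0.09],
    [-1,[0,0,0],0.09],
    [-1,[0,0,0],0.09],
    [-1,[0,0,0],0.09],
    [-1,[0,0,0],0.09],
  ],
)

```text
time: 14.97
tool_pos: [604.1, -189.8, 120.3]
tcp_rot: [-179.9, 0.0, 25.4]
ft_force: [-0.6, -0.1, -6.1]
finger_gap: 13.0
grip_force: 59.2
```

Emit:
play_rows(
  increments=[
    [-1,[0,0,0],0.09],
    [-1,[0,0,0],0.09],
    [-1,[0,0,0],0.09],
    [-1,[0,0,0],0.09],
    [-1,[0,0,0],0.09],
    [-1,[0,0,0],0.09],
    [-1,[0,0,0],0.09],
    [-1,[0,0,0],0.09],
    [-1,[0,0,0],0.09],
    [-1,[0,0,0],0.06],
    [-1,[0,0,0],0],
    [-1,[0,0,0],0],
  ],
)

```text
time: 15.97
tool_pos: [604.2, -190.3, 120.4]
tcp_rot: [-180.0, 0.1, -24.1]
ft_force: [0.0, 0.4, -6.0]
finger_gap: 12.9
grip_force: 59.2
```

Run:
```python
from look import *
look(["lamp_head"],"w4");print(sense()["wrist_torque"],sense()["grip_force"])
for c in ["top","side"]:
    s=look(["eye","lamp_head","post_tip","rest"],c+"4",c)
a,b=proj(s,(570,-176,90)).astype(int);c=s["color"][b-70:b+70,a-90:a+90,::-1]
cv2.imwrite("pics/s4.png",cv2.resize(c,None,fx=4,fy=4,interpolation=2))
st=sense();yd=st["tcp_rot"][2];y=np.deg2rad(yd);d=np.array([603.8,-191.7])-st["tool_pos"][:2]
print(d@[np.cos(y),np.sin(y)],d@[np.sin(y),-np.cos(y)])
```

```text
16.0667 [ 604.3 -190.8  120.6] [-1.7999e+02  3.0000e-02 -2.4140e+01] 12.605057456435656 [ 0.1  0.4 -6.7]
[-0.03602109  0.03535543 -0.05566803] 59.20265257358551
eye 0.55 [410.7 506.6   1.2] [212. 236.]
lamp_head 0.76 [571.7 677.6   2.1] [165. 193.]
post_tip 0.98 [ 487.3 -141.5   69.9] [391. 209.]
rest 0.94 [ 645.9 -211.1   39.3] [407. 165.]
16.3167 [ 604.4 -191.5  120.8] [-180.      0.    -24.27] 12.918592782598166 [-0. -1. -7.]
eye 0.95 [417.3 514.8  -1.8] [260. 338.]
eye 0.94 [ 494.3 -141.7  118.7] [377. 154.]
lamp_head 0.74 [ 647.5 -216.6  117.8] [350. 124.]
lamp_head 0.74 [5.720e+02 6.782e+02 4.000e-01] [169. 351.]
post_tip 0.86 [ 488.5 -139.1   69.1] [377. 167.]
rest 0.58 [ 646.7 -211.4   40.4] [348. 143.]
16.5667 [ 604.4 -191.6  120.8] [-180.      0.    -24.31] 12.51981857129566 [ 0.2  0.3 -6.4]
-0.5291531147742795 0.33848749478645423
```

View pics/s4.png

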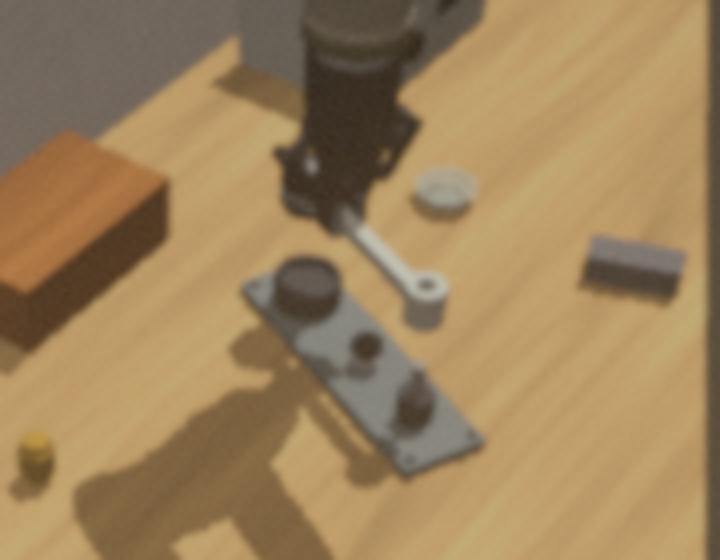

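The side view shows the arm level, in line over the mount, its eye above the post and touching nothing. I'll lower 5 mm, let it settle and hand in.

Emit:
play_rows(
  increments=[
    [-1,[-1,0,2],0],
    [-1,[0,0,2],0],
    [-1,[0,0,1],0],
    [-1,[0,0,0],0],
    [-1,[0,0,0],0],
    [-1,[0,0,0],0],
    [-1,[0,0,0],0],
    [-1,[0,0,0],0],
    [-1,[0,0,0],0],
    [-1,[0,0,0],0],
    [-1,[0,0,0],0],
    [-1,[0,0,0],0],
  ],
)

```text
time: 17.57
tool_pos: [603.5, -191.1, 115.8]
tcp_rot: [180.0, 0.0, -24.3]
ft_force: [1.2, 0.4, -6.2]
finger_gap: 12.9
grip_force: 59.2
```

Run:
```python
from look import *
look(["eye"],None,"side");print(hand_in())
```

```text
eye 0.92 [ 492.1 -144.4  111.4] [378. 155.]
eye 0.71 [418.4 512.9   0.6] [260. 336.]
17.6667 [ 603.5 -191.1  115.8] [-180.     -0.    -24.31] 12.893098051046913 [-1.   0.6 -6.3]
the job is handed in; nothing more can be done
None
```

The plunger was pushed to its stop and let go (the camera then showed it back near rest height), and I handed in at about 18 s with the small lamp arm gripped at its balance point, held level about 41 mm above the post tip, its eye measured a few mm from the post's centre; no pass or fail result came back.

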